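# Lay the standing culture flask down on the rocker

### The arm

A 7-joint arm with a two-finger parallel gripper is mounted at the origin on the work surface. World frame = base frame: x ahead of the robot, y to its left, z up, the work surface at z = 0. Lengths are in m, angles in rad, forces in N, time in s.
With the tool pointing down it reaches from about 0.4 to 0.75 m from the base axis. Payload 19.5 kg.
Tool frame: the origin (TCP) lies at the centre of the arm's flange, where the gripper is bolted on; the fingertips stand 173 mm ahead of it and the grasp point (between the pads) lies 155 mm ahead of it; z points along the fingers, y is the line along which they close (so a half turn about z gives the same grasp; the last joint's range is limited). The gripper opens to 85 mm and grips with 20 to 120 N. Pads are 22 mm wide; open, the fingers measure 114 mm over their backs; the gripper's body (76 mm by 85 mm) begins 54 mm behind the grasp point. The pads swing forward as they close: fully open they stand 13 mm farther back than shut.
Start: joints at [1.251, 0.707, -0.028, 1.485, 0.022, 0.951, -0.075], TCP at [0.158, -0.553, 0.405] pointing down, gripper open.
Joint ranges: [-2.71, 2.71], [-0.32, 2.16], [-1.57, 1.52], [0, 2.45], [-1.46, 4.6], [0, 2.02], [-2.83, 2.83]. Speed limits (rad/s): [1.89, 1.89, 2.57, 2.57, 3.01, 3.01, 3.01].

### API

Orientations are given as a rotation vector (axis times angle).
In Python, from cell import env, snapshot, hand_in, find_in, masks_of gives the robot as it stands. The module is installed in compiled form; this text tells all that it offers.
- The arm moves only by the tool play_rows, never from a script. Its argument "series" is text: rows parted by semicolons, each of 5 numbers parted by spaces: the opening, from 0 (shut) to 1 (fully open), then the shift along the tool's x, y, z scaled (see below), then the turn about the tool's z scaled (see below). A call has 1 to 12 rows; each row is the pose to reach, as a shift and turn from the pose commanded when the call began, along the tool's axes at that moment, turning the shorter way round; what a row does not reach only later rows make up. The controller multiplies each number of a shift by 0.08 m and each number of a turn by 2 pi rad. A row lasts 1/8 s, in which the tool goes at most 62.5 mm and 10.7 degrees, less where a joint would pass 70% of its speed; a pose out of reach is approached as far as the arm can. A call with a number of a shift or a turn outside -1 to 1 is refused whole. A call with a gripper value outside its range is refused whole. The fingers move at their own pace and stop on an object; "grip_force" is the grip in N (left out, the last holds). Time passes only in rows, so rows that repeat a pose let the fingers close. It gives the time, the measured TCP pose, the force, the opening and the grip force at its end, in the units of the state.
- env.read_state(): the state, without advancing time (a new reading comes with each control period).
- snapshot(name): name is "scene" or "side" or "wrist"; returns a dict with "img" (480x640x3 uint8, red, green, blue), "K" (3x3 intrinsics, pixels), "position" and "rotation" of the camera in the world. Camera axes: x right, y up, looking along -z (the intrinsics and any distortion apply to the point x, -y, -z); pixel columns grow to the right and rows downward; lengths in m; the calibration is good to about 2 mm. A picture is of the moment at which its call begins. There is no depth.
- hand_in(): hands the job in; it is judged then, once.
Trained networks look in a picture, given as the dict that the camera call returned (one of the last four; its "shot" number tells which), for a name from the list of things; names that differ only in an ending like _2 or _b are one class to them, and where a whole thing is asked for, a point or a joint stands for the part that bears it (a point fixed in the world has none). Each returns a list of dicts, best first, with "conf" (0 to 1); they miss things now and then, are a little off and sometimes report something else, mostly with a low value. They report only what shows in the picture. A call takes as long as a camera call. They do not tell look-alikes from the thing itself.
- find_in(picture, thing): "extent" ([left, top, width, height] as shares, 0 to 1, of the picture: columns of its width, rows of its height, round what is visible of it).
- masks_of(picture, thing): "mask" (480x640 bool, what is visible of it) and "extent" ([left, top, width, height] as shares, 0 to 1, of the picture: columns of its width, rows of its height, round what is visible of it).
The state is a dict: "clock": time; "joint_positions": joint angles; "dq": joint speeds; "effort": joint torques, N m; "tool_pos": TCP position; "tool_rot": TCP orientation; "ft_force": force on the tool from outside, world axes, zero at the start; "torque": the same for the moment, N m; "gripper_width": finger opening in m; "finger_force": force on a finger pad.
Only numpy, scipy, OpenCV 4.12 (cv2) and the standard library are available. Lean on these libraries where they do the work, as an engineer would, in place of code of your own. Each camera call takes 0.05 s, during which the arm holds its last target. There are 200 camera calls.

### The job

One culture flask on the rocker is still standing on end beside one that already lies flat. With your fingertips tip it over onto its broad side, away from the retaining bar, easing it down so that it lands softly instead of dropping, and push it along the mat until its base sits square against the bar. Do not pick it up, push hard or squeeze it, and leave the other flask and everything on the bench where they are.

Things in the scene. Friction and masses are not known exactly. Their poses are not given: they have to be found in the camera images.
- flask: Standing clear plastic flask, 60 to 130 g. Flat body 84 wide (x), 37 thick (y), 106 mm tall (z); shoulder 66 x 35 to 118 mm, 44 x 31 to 127; neck 26 across; grey ribbed cap 34 across, 135 to 157 mm. Origin: centre of its base's underside, on the mat; z runs to the cap, also when lying. Its +y side faces the bar, 4 to 26 mm off; its -y side must end down. Tips by itself past about 17 degrees.
- flask_toe (a point): Middle of the flask's bottom edge on the side away from the bar (flask frame 0, -18.5 mm, 0): the edge about which it tips over, to be kept down on the mat.
- flask_cap (a point): Centre of the flat end of the flask's cap, 157 mm from its base along the flask's z.
- bar: Retaining bar, the stop: fixed aluminium bar 262 long (x), 10 wide (y), 12 mm high, across the mat near one end of the rocker; a black thumb screw 18 mm across, 10 mm high on top at each end (x = +-120 mm). Origin: middle of its underside, on the mat. The face towards the flasks is at y = -5 mm; -y is the way the flasks lie and the way to tip.
- rocker: Platform rocker, fixed, off and level: white housing, aluminium platform 270 x 300 mm (x, y) with a dark rubber mat (friction about 0.9), its flat top 105 mm above the bench. Origin: centre of its underside on the bench, below the platform's middle; axes parallel to the bar's. No raised edge at the sides or at the end away from the bar (y = -150 mm).
- flask_b: The other flask, of the same size and shape, already lying flat on the mat beside the standing one, its base towards the bar and its cap away; 37 mm high as it lies. Loose, to be left alone. Origin: on its underside 20 mm from its base; its -y points along it to the cap, which ends 137 mm away.
- tube_rack: Empty blue three-tier tube rack, 246 x 104 x 72 mm, loose on the bench. Leave alone. Origin: centre of its underside.
- bottle: Amber bottle with a white cap, 70 mm across and 150 mm high, on the bench. Leave alone. Origin: centre of its underside.
- tip_box: Pipette tip box, grey with a white lid, 122 x 82 x 72 mm, on the bench. Leave alone. Origin: centre of its underside.
- pen: Marker pen, white with a black cap, 136 mm long, 14 mm high, lying on the bench. Leave alone. Origin: on the bench under its middle.
- spare_bar: Second retaining bar like the first, 262 mm long, 22 mm high at its screws, lying loose on the bench. Leave alone. Origin: middle of its underside.
Mind the look-alikes: they are no part of the job. Leave any pink or purple look-alike of the flask alone.

How it is judged:
At the end, for the whole second after the job is handed in: The flask lies at rest, flat on the mat on its broad side (within 4 degrees), its base against the retaining bar (gap at its middle under 7 mm) and square to it (within 5.7 degrees) (angle between flask's own y axis and vertical below 0.07 rad and angle between flask's own z axis and vertical above 1.5 rad and height (world z) of flask_toe between 0.1 and 0.11 m and y of flask in the frame of bar between -0.012 and 0 m and angle between the z axis of flask and the y axis of bar, either way round below 0.1 rad and linear speed of flask below 0.01 m/s); the robot touches nothing.
It fails at once if the flask dropped, was flung over or knocked down instead of being eased down (it turned faster than 6 rad/s) (angular speed of flask above 6 rad/s).
It fails at once if the flask was picked up, or tipped to the wrong side (its tipping edge rose more than 15 mm off the mat) (height (world z) of flask_toe above 0.12 m).
It fails at once if the flask was squeezed or shoved hard (over 20 N) (contact force between the fingers and flask above 20 N).
It fails at once if the other flask was moved more than 12 mm (distance of flask_b from where it was at the start of the episode above 0.012 m).
It fails at once if something on the bench was moved more than 30 mm (distance of any of tube_rack, bottle, tip_box, pen, spare_bar from where it was at the start of the episode above 0.03 m).
It also fails if it takes over 72 s, if anything falls off the work surface, if the arm or the gripper's body presses on something with over 40 N, if the wrist force passes 120 N, or if a joint passes its speed limit or range.

## Working session

There is one attempt and no reset: what is moved stays moved. The work goes in short steps, Python scripts to look and compute and a tool call to move; the robot and the scene stay as the last step left them, time stands still between calls to the robot, and variables do not carry over. Pictures are saved under pics/ and viewed, at most 10 in all, crops included, and the job is handed in when it is done.

Besides the shell and the picture viewer there is one more tool, called after "Request:" as name(argument=value, ...) on one line, values as JSON. play_rows: Moves the arm, as the interface text tells. Its arguments: {"type":"object","properties":{"series":{"type":"string"},"grip_force":{"type":"number"}},"required":["series"]}

```bash
mkdir -p pics
cat > h.py <<'E'
import numpy as np, cv2
from cell import env, snapshot, find_in, masks_of
from scipy.spatial.transform import Rotation as R
def save(s,n,crop=None,f=1):
    im=s["img"]
    if crop: l,t,w,h=crop; im=im[t:t+h,l:l+w]
    if f!=1: im=cv2.resize(im,None,fx=f,fy=f,interpolation=cv2.INTER_CUBIC)
    cv2.imwrite("pics/"+n+".png",im[:,:,::-1])
def rot(s):
    r=np.array(s["rotation"]); return r if r.shape==(3,3) else R.from_rotvec(r).as_matrix()
def ray(s,u,v):
    K=np.array(s["K"]); d=np.array([(u-K[0,2])/K[0,0],-(v-K[1,2])/K[1,1],-1.]); return rot(s)@d
def onz(s,u,v,z):
    p=np.array(s["position"]); d=ray(s,u,v); return p+d*(z-p[2])/d[2]
def proj(s,P):
    K=np.array(s["K"]); c=(np.atleast_2d(P)-np.array(s["position"]))@rot(s); return np.c_[K[0,0]*c[:,0]/-c[:,2]+K[0,2],-K[1,1]*c[:,1]/-c[:,2]+K[1,2]]
E
python3 - <<'E'
from h import *
st=env.read_state(); print({k:np.round(v,3) for k,v in st.items()})
for n in("scene","side","wrist"):
    s=snapshot(n); print(n,s.keys(),np.round(s["position"],3),np.round(rot(s),2).tolist(),np.round(s["K"],1).tolist()); save(s,n+"0")
    for t in("flask","bar","rocker","tube_rack"):
        for d in find_in(s,t): print(t,round(d["conf"],2),(np.array(d["extent"])*[640,480,640,480]).round())
E
```

```text
{'clock': np.float64(0.0), 'joint_positions': array([ 1.251,  0.707, -0.028,  1.485,  0.022,  0.951, -0.076]), 'dq': array([ 0.   ,  0.   ,  0.   ,  0.001, -0.001,  0.002,  0.   ]), 'effort': array([-2.0000e-03, -8.8323e+01,  1.2320e+00, -2.3618e+01,  1.7000e-02,
        7.0000e-03,  0.0000e+00]), 'tool_pos': array([ 0.158, -0.553,  0.404]), 'tool_rot': array([-3.11 , -0.435,  0.   ]), 'ft_force': array([ 0.143, -0.277,  0.99 ]), 'torque': array([ 0.011, -0.001, -0.05 ]), 'finger_force': np.float64(0.0), 'gripper_width': np.float64(0.086)}
scene dict_keys(['img', 'K', 'position', 'rotation', 'shot']) [1.082 0.715 1.128] [[-0.78, -0.46, 0.42], [0.63, -0.57, 0.53], [-0.0, 0.68, 0.74]] [[446.6, 0.0, 324.2], [0.0, 446.6, 240.4], [0.0, 0.0, 1.0]]
flask 0.94 [243. 296.  33.  50.]
flask 0.9 [363. 346.  39.  44.]
flask 0.88 [310. 258.  40.  49.]
flask 0.78 [352. 245.  36.  50.]
flask 0.73 [394. 229.  23.  47.]
bar 0.89 [314. 281.  84.  40.]
bar 0.7 [204. 210.  64.  46.]
rocker 0.62 [269. 223. 134. 112.]
tube_rack 0.71 [414. 298.  92.  86.]
side dict_keys(['img', 'K', 'position', 'rotation', 'shot']) [0.475 0.874 0.964] [[-1.0, 0.03, -0.05], [-0.06, -0.68, 0.73], [-0.01, 0.74, 0.68]] [[475.3, 0.0, 327.2], [0.0, 475.3, 242.7], [0.0, 0.0, 1.0]]
flask 0.96 [270. 253.  47.  64.]
flask 0.96 [203. 256.  42.  53.]
flask 0.89 [408. 288.  31.  61.]
flask 0.83 [249. 374.  42.  63.]
flask 0.63 [317. 265.  41.  64.]
bar 0.6 [249. 304. 117.  37.]
rocker 0.58 [250. 235. 137. 119.]
tube_rack 0.62 [321. 414. 135.  65.]
tube_rack 0.31 [252. 303. 114.  37.]
wrist dict_keys(['img', 'K', 'position', 'rotation', 'shot']) [ 0.234 -0.531  0.373] [[0.28, 0.91, 0.3], [-0.96, 0.26, 0.09], [0.0, -0.31, 0.95]] [[426.8, 0.0, 315.2], [0.0, 426.8, 239.8], [0.0, 0.0, 1.0]]
```

View pics/scene0.png

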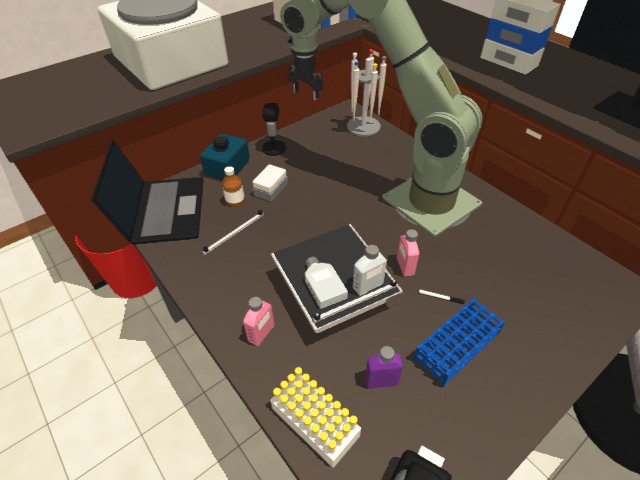

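View pics/side0.png

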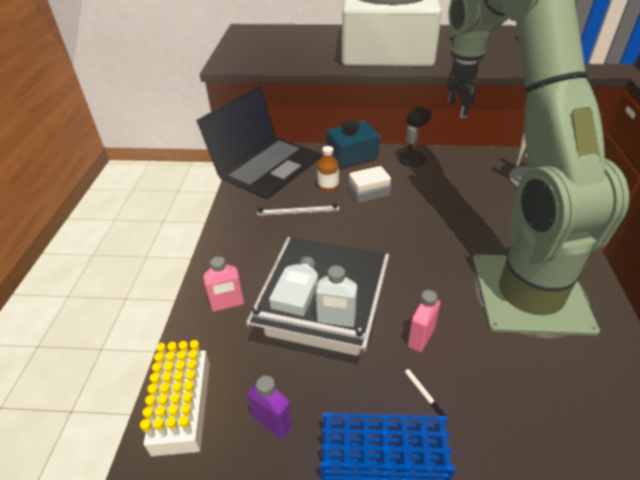

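The scene picture shows five flask-like things. These are the pixels for scene / side:
- Pink, (258,322) / (223,284): on the bench, a look-alike.
- Purple, (384,368) / (270,405): on the bench, a look-alike.
- Pink, (408,253) / (424,320): on the bench, a look-alike.
- Clear and lying, (325,282) / (294,287): this is flask_b.
- Clear and standing on the rocker by the bar, (369,270) / (337,297): this is the one meant.

I'll confirm it in an enlarged crop.

Run:
```python
from h import *
a=snapshot("scene");b=snapshot("side")
A=cv2.resize(a["img"][215:335,260:410],None,fx=4,fy=4,interpolation=cv2.INTER_CUBIC)
B=cv2.resize(b["img"][230:350,240:395],None,fx=4,fy=4,interpolation=cv2.INTER_CUBIC)
cv2.imwrite("pics/cA.png",A[:,:,::-1]);cv2.imwrite("pics/cB.png",B[:,:,::-1])
for s in(a,b):
  for t in("flask","bar"):
    for d in masks_of(s,t)[:5]:
      m=d["mask"].astype(np.uint8); c=max(cv2.findContours(m,0,2)[0],key=cv2.contourArea); print(t,round(d["conf"],2),cv2.minAreaRect(c),np.argwhere(m)[0],np.argwhere(m)[-1])
```

```text
flask 0.81 ((369.01995849609375, 270.20135498046875), (32.12867736816406, 50.68748474121094), 3.814074993133545) [245 370] [295 362]
flask 0.71 ((323.13232421875, 281.2205810546875), (51.96406936645508, 31.555740356445312), 59.03623962402344) [259 310] [306 324]
flask 0.62 ((259.0, 321.0), (46.0, 28.0), 90.0) [298 253] [344 258]
flask 0.6 ((408.0, 252.5), (20.0, 47.0), 0.0) [229 411] [276 405]
flask 0.55 ((383.3096008300781, 366.4410705566406), (40.09427261352539, 37.6865234375), 83.9909896850586) [346 386] [388 370]
bar 0.8 ((355.2712707519531, 300.48712158203125), (8.318451881408691, 91.28082275390625), 65.96570587158203) [280 391] [321 317]
flask 0.93 ((269.8823547363281, 408.0294189453125), (63.581398010253906, 39.19190979003906), 57.528804779052734) [375 263] [438 282]
flask 0.89 ((297.1000061035156, 285.300048828125), (38.013153076171875, 63.0571174621582), 26.56505012512207) [257 304] [315 302]
flask 0.85 ((222.4160614013672, 281.7138977050781), (54.084590911865234, 35.00840377807617), 77.7352294921875) [255 218] [311 215]
flask 0.83 ((336.0, 295.0), (62.0, 40.0), 90.0) [264 335] [326 353]
flask 0.77 ((424.3000183105469, 320.6000061035156), (24.349536895751953, 61.031951904296875), 18.43494987487793) [291 424] [351 421]
bar 0.9 ((308.791015625, 322.05877685546875), (115.31681823730469, 10.98030948638916), 11.415838241577148) [307 254] [338 363]
```

View pics/cA.png

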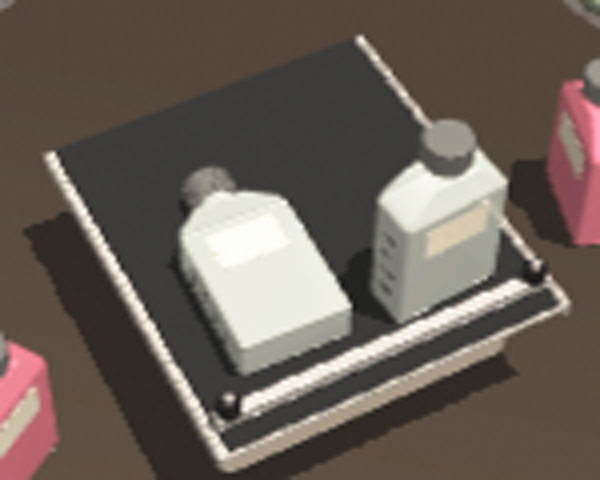

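View pics/cB.png

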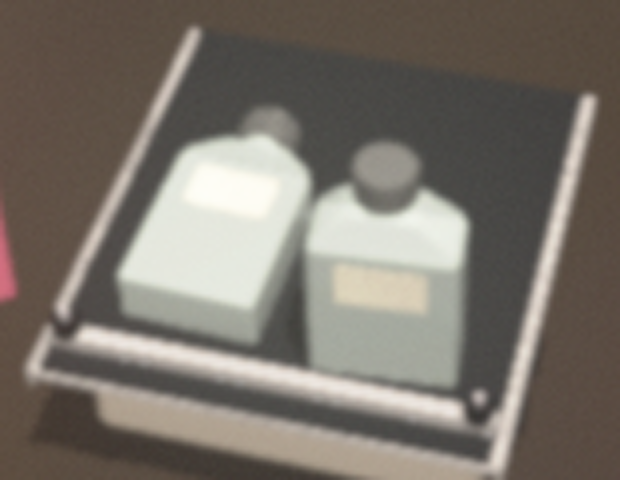

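Run:
```python
from h import *
a=snapshot("scene");b=snapshot("side")
def p(s,u,v,z): return onz(s,u,v,z).round(4)[:2]
print("screws A",p(a,317.2,314.5,.125),p(a,394.2,281.5,.125),"B",p(b,256.5,310,.125),p(b,359.7,329.5,.125))
print("cap A",p(a,372,248,.262),"B",p(b,336.7,270,.262))
print("base A FL,FR,BL",p(a,360.7,295,.105),p(a,384.2,282,.105),p(a,353,286.7,.105),"B",p(b,317,322.5,.105),p(b,353.7,326,.105))
print("fb base A",p(a,260+242/4,215+343/4,.142),p(a,260+349/4,215+303/4,.142),"B",p(b,240+120/4,230+283/4,.142),p(b,240+255/4,230+310/4,.142))
print("shoulder tops A",p(a,260+378/4,215+202/4,.211),p(a,260+505/4,215+180/4,.211),p(a,260+400/4,215+215/4,.211))
print("mat corners A",p(a,260+50/4,215+155/4,.105),p(a,260+360/4,215+38/4,.105),p(a,260+567/4,215+305/4,.105),p(a,260+228/4,215+465/4,.105))
```

```text
screws A [0.6877 0.19  ] [0.4517 0.2401] B [0.6887 0.1954] [0.4548 0.2385]
cap A [0.5054 0.1913] B [0.5067 0.1939]
base A FL,FR,BL [0.5455 0.2055] [0.4627 0.2139] [0.5432 0.1703] B [0.5507 0.2086] [0.4678 0.2143]
fb base A [0.6608 0.1705] [0.5839 0.1905] B [0.6583 0.1811] [0.5801 0.197 ]
shoulder tops A [0.5499 0.1768] [0.4712 0.216 ] [0.546  0.1942]
mat corners A [ 0.651  -0.0761] [ 0.3867 -0.0224] [0.447  0.2685] [0.7123 0.2199]
```

The crop confirms it. The standing clear flask is at scene (370,270) and side (337,297), behind the bar. flask_b lies to its left at scene (325,282).

My plan:
1. Straddle the cap with the fingers along the tipping direction, nudge it past balance and let it lean on the front finger.
2. Swing the hand about that finger and lower the cap along its arc.
3. Push the flask to the bar from the cap end.

I'll start by travelling over to it.

Request:
play_rows(series="0.7 0.5 0 -0.45 0; 0.7 1 0 -0.9 0; 0.7 1 0 -0.9 0", grip_force=20)

```text
clock: 1.52
tool_pos: [0.2373, -0.5301, 0.4787]
tool_rot: [3.107, 0.441, 0.004]
ft_force: [-0.5, -0.1, -0.5]
gripper_width: 0.0601
finger_force: 0.0
```

Request:
play_rows(series="0.7 0.5 -0.5 0 0; 0.7 1 -1 0 0; 0.7 1 -1 0 0")

```text
clock: 1.9
tool_pos: [0.291, -0.4297, 0.4767]
tool_rot: [-3.109, -0.441, -0.001]
ft_force: [-0.9, -1.7, 0.1]
gripper_width: 0.0598
finger_force: 0.0
```

Request:
play_rows(series="0.7 0.5 -0.5 0 0; 0.7 1 -1 0 0")

```text
clock: 2.15
tool_pos: [0.3444, -0.3329, 0.4762]
tool_rot: [-3.112, -0.431, 0.001]
ft_force: [0.7, -0.5, -0.8]
gripper_width: 0.0596
finger_force: 0.0
```

Request:
play_rows(series="0.7 0.5 -0.5 0 0; 0.7 1 -1 0 0")

```text
clock: 2.4
tool_pos: [0.3998, -0.2338, 0.4763]
tool_rot: [3.112, 0.432, -0.001]
ft_force: [1.0, -1.5, 0.1]
gripper_width: 0.0603
finger_force: 0.0
```

Request:
play_rows(series="0.7 0.5 -0.5 0 0; 0.7 1 -1 0 0; 0.7 1 -1 0 0")

```text
clock: 2.78
tool_pos: [0.4558, -0.1332, 0.4761]
tool_rot: [-3.109, -0.442, 0.0]
ft_force: [-0.8, -0.9, -0.5]
gripper_width: 0.0599
finger_force: 0.0
```

Request:
play_rows(series="0.7 0.5 -0.5 0 0; 0.7 1 -1 0 0")

```text
clock: 3.02
tool_pos: [0.5101, -0.0373, 0.4765]
tool_rot: [3.111, 0.43, -0.001]
ft_force: [0.2, -1.0, -0.5]
gripper_width: 0.0599
finger_force: 0.0
```

Request:
play_rows(series="0.7 0.1 -0.5 -0.3 0.025; 0.7 0.2 -1 -0.6 0.05; 0.7 0.2 -1 -0.6 0.0758; 0.7 0.2 -1 -0.6 0.0758; 0.7 0.2 -1 -0.6 0.0758")

```text
clock: 3.65
tool_pos: [0.5032, 0.0435, 0.5243]
tool_rot: [3.126, -0.308, -0.001]
ft_force: [0.6, 0.4, 1.0]
gripper_width: 0.0597
finger_force: 0.0
```

Run:
```python
from h import *
st=env.read_state(); print(st["clock"],st["tool_pos"],st["tool_rot"],R.from_rotvec(st["tool_rot"]).as_matrix().round(3).tolist())
s=snapshot("wrist"); save(s,"w1",None,1); np.save("w1.npy",s,allow_pickle=True)
print(s["position"])
for t in("flask","bar"):
    for d in find_in(s,t): print(t,round(d["conf"],2),(np.array(d["extent"])*[640,480,640,480]).round())
# project predicted flask
c=np.array([.506,.1925]);ux=np.array([.98,-.197]);uy=np.array([.197,.98])
print(proj(s,[[*(c+a*ux*.042+b*uy*.0185),.105] for a in(-1,1) for b in(-1,1)]).round(), proj(s,[[*c,.262]]).round(), proj(s,[[*(np.array([.571,.216])+a*ux),.125] for a in(-.12,.12)]).round())
```

```text
3.65 [0.50318745 0.04347364 0.52432391] [ 3.12593612e+00 -3.08126298e-01 -1.00023022e-03] [[0.981, -0.195, -0.001], [-0.195, -0.981, -0.0], [-0.001, 0.001, -1.0]]
[0.58146577 0.02734949 0.49235202]
flask 0.87 [ 36. 172. 145. 137.]
flask 0.84 [221. 322.  72. 116.]
flask 0.62 [104.  25. 208. 121.]
bar 0.63 [ 65.   1.  55. 185.]
[[182. 259.]
 [144. 259.]
 [173. 173.]
 [132. 173.]] [[ 65. 288.]] [[119. 286.]
 [ 75.  -2.]]
```

View pics/w1.png

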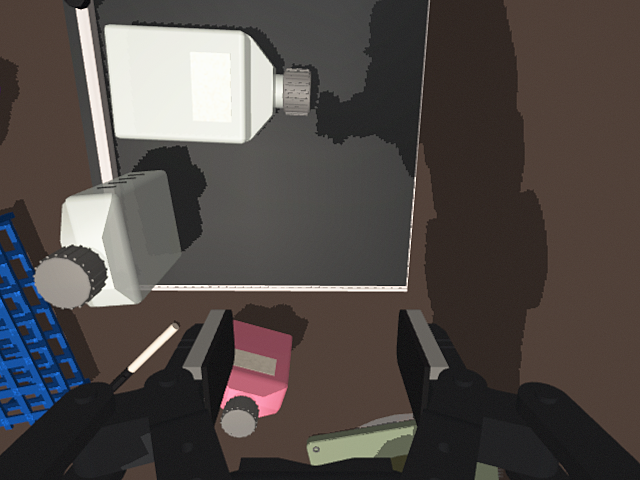

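The wrist picture shows the standing flask with its cap end at (63,282) and its toe edge from (166,171) to (182,248). flask_b lies above it, with its cap end at (312,92). The bar is the white strip at x≈90.

Run:
```python
from h import *
s=np.load("w1.npy",allow_pickle=True).item()
B=np.array([.571,.216]);M=np.array([[.9804,-.197],[.197,.9804]])
q=lambda u,v,z:(M@(onz(s,u,v,z)[:2]-B)).round(4)
print("toe ends",q(166,171,.105),q(182,248,.105))
m=[d for d in masks_of(s,"flask")]; 
print("cap",onz(s,63,282,.262).round(4),q(63,282,.262), "capext L,R",q(34,285,.262),q(92,278,.262))
print("bar edges",q(117,184,.117),q(82,2,.117))
print("fb capend",q(312,92,.105+.0185),"base",q(106,25,.142),q(116,137,.142))
print("mat edge right",q(408,287,.105),q(428,3,.105),"near",q(160,288,.105))
print("grip fingertips?",[q(u,v,.36) for u,v in((232,380),(400,380))],"tcp",M@(np.array([.5032,.0435])-B))
```

```text
toe ends [-0.0153 -0.0482] [-0.0894 -0.0557]
cap [0.5098 0.1922 0.262 ] [-0.0553 -0.0354] capext L,R [-0.0572 -0.018 ] [-0.0527 -0.0528]
bar edges [-0.0251 -0.0077] [ 0.1185 -0.0009]
fb capend [ 0.0525 -0.1807] base [ 0.0987 -0.0282] [ 0.0178 -0.024 ]
mat edge right [-0.1298 -0.276 ] [ 0.121  -0.2743] near [-0.1315 -0.0299]
grip fingertips? [array([-0.0505, -0.1529]), array([-0.0504, -0.2144])] tcp [-0.03248862 -0.1824756 ]
```

Request:
play_rows(series="0.7 -0.075 -0.5 0 -0.016; 0.7 -0.15 -1 0 -0.016; 0.7 -0.15 -1 0 -0.016")

```text
clock: 4.22
tool_pos: [0.507, 0.1277, 0.5243]
tool_rot: [-3.137, 0.147, 0.001]
ft_force: [-0.4, -1.7, 0.2]
gripper_width: 0.0599
finger_force: 0.0
```

Request:
play_rows(series="0.7 -0.03 -0.42 0 0; 0.7 -0.07 -0.845 0 0; 0.7 -0.07 -0.845 0.4 0; 0.7 -0.07 -0.845 0.8 0; 0.7 -0.07 -0.845 0.9 0; 0.7 -0.07 -0.845 0.9 0")

```text
clock: 4.97
tool_pos: [0.5084, 0.1928, 0.4532]
tool_rot: [-3.138, 0.154, -0.0]
ft_force: [1.3, 0.1, -0.5]
gripper_width: 0.0599
finger_force: 0.0
```

Run:
```python
from h import *
st=env.read_state(); print(st["clock"],st["tool_pos"],R.from_rotvec(st["tool_rot"]).as_matrix().round(3).tolist())
s=snapshot("wrist");b=snapshot("side"); np.save("w2.npy",s,allow_pickle=True); np.save("b2.npy",b,allow_pickle=True)
im=np.hstack([cv2.resize(s["img"],(400,300)),cv2.resize(b["img"][190:340,240:440],(400,300),interpolation=cv2.INTER_CUBIC)])
cv2.imwrite("pics/w2.png",im[:,:,::-1])
```

```text
4.975 [0.50836906 0.19284185 0.453226  ] [[0.995, -0.098, 0.0], [-0.098, -0.995, 0.0], [0.0, -0.0, -1.0]]
```

View pics/w2.png

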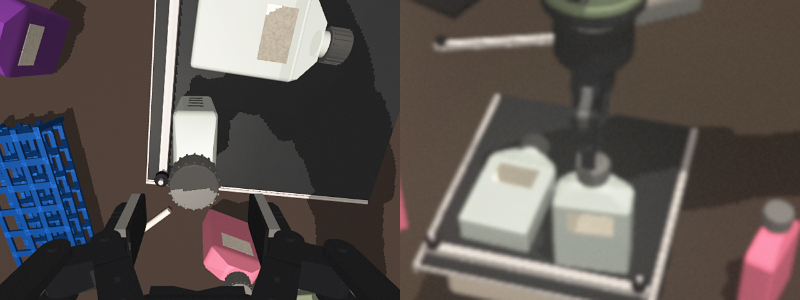

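Seen from the wrist, the cap at (194,182) sits midway between the fingers at 132 and 260. I'll descend around it and check the wrench.

Request:
play_rows(series="0.6 0 0 0 0; 0.6 0 0 0.1 0; 0.6 0 0 0.25 0; 0.6 0 0 0.4 0; 0.6 0 0 0.52 0; 0.6 0 0 0.52 0")

```text
clock: 5.82
tool_pos: [0.5081, 0.1933, 0.4104]
tool_rot: [3.137, -0.154, -0.002]
ft_force: [0.3, -0.7, 1.0]
gripper_width: 0.0511
finger_force: 0.0
```

Run:
```python
from h import *
st=env.read_state(); print(st["clock"],st["tool_pos"])
s=snapshot("wrist");b=snapshot("side");a=snapshot("scene")
im=np.hstack([cv2.resize(s["img"][200:480,120:520],(400,280)),cv2.resize(a["img"][220:320,330:430],(380,280),interpolation=cv2.INTER_CUBIC)])
cv2.imwrite("pics/w3.png",im[:,:,::-1])
w=np.load("w2.npy",allow_pickle=True).item(); print("cap from w2",onz(w,388,366,.262), proj(s,[[*st["tool_pos"][:2],.262]]))
```

```text
5.825 [0.5080672  0.19326014 0.41036007]
cap from w2 [0.47478261 0.16360665 0.262     ] [[313.10235551 363.14759657]]
```

View pics/w3.png

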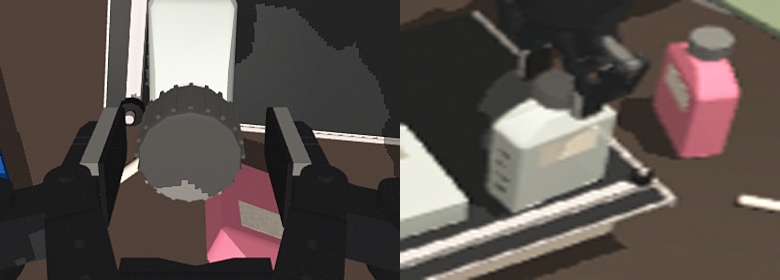

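The cap at (310,355) is centred between the fingers; the TCP projects to (313,363). Next I'll tip it slowly, away from the bar.

Request:
play_rows(series="0.6 0 0.0625 0 0; 0.6 0 0.125 0 0; 0.6 0 0.19 0 0; 0.6 0 0.25 0 0; 0.6 0 0.31 0 0; 0.6 0 0.375 0 0; 0.6 0 0.44 0 0; 0.6 0 0.5 0 0; 0.6 0 0.56 0.02 0; 0.6 0 0.62 0.05 0; 0.6 0 0.67 0.07 0; 0.6 0 0.7 0.09 0")

```text
clock: 7.48
tool_pos: [0.5026, 0.1373, 0.4038]
tool_rot: [-3.138, 0.154, 0.0]
ft_force: [-0.1, -0.1, -0.0]
gripper_width: 0.0513
finger_force: 0.0
```

Run:
```python
from h import *
st=env.read_state(); print(st["clock"],st["tool_pos"],st["ft_force"],st["finger_force"])
s=snapshot("wrist");b=snapshot("side");a=snapshot("scene")
np.save("t4.npy",[s,a,b],allow_pickle=True)
im=np.hstack([cv2.resize(s["img"],(400,300)),cv2.resize(a["img"][215:315,310:430],(380,300),interpolation=cv2.INTER_CUBIC)])
cv2.imwrite("pics/w4.png",im[:,:,::-1])
```

```text
7.475 [0.50261105 0.13730474 0.40379053] [-0.14332856 -0.11940431 -0.00642477] 0.04864092101342976
```

View pics/w4.png

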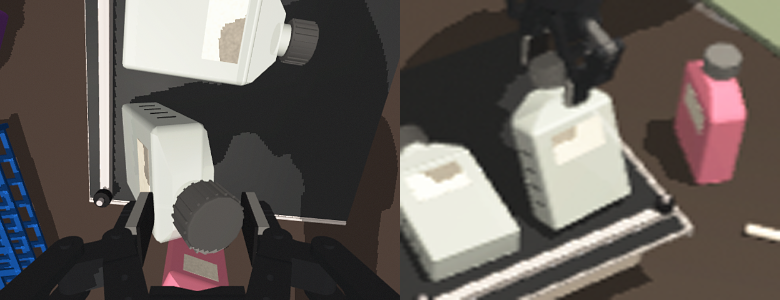

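The flask now leans on the front finger: the cap's right edge at (243,222) touches it, tilted about 24°. I'll check the joint 7 margin before the swing.

Run:
```python
from h import *
print(env.read_state()["joint_positions"].round(3))
```

```text
[-0.368  0.629  0.072  1.683 -0.058  0.831 -1.94 ]
```

Request:
play_rows(series="0.6 -0.064 0.021 0 -0.025; 0.6 -0.127 0.052 0 -0.05; 0.6 -0.187 0.094 0 -0.075; 0.6 -0.242 0.145 0 -0.1; 0.6 -0.291 0.205 0 -0.125; 0.6 -0.333 0.271 0 -0.15; 0.6 -0.366 0.338 0 -0.175; 0.6 -0.391 0.396 0 -0.2; 0.6 -0.406 0.458 0 -0.225; 0.6 -0.411 0.52 0 -0.25; 0.6 -0.411 0.52 0 -0.25")

```text
clock: 9.0
tool_pos: [0.4659, 0.099, 0.4039]
tool_rot: [-2.329, -2.108, -0.0]
ft_force: [0.4, -0.6, -0.4]
gripper_width: 0.0511
finger_force: 0.0
```

Run:
```python
from h import *
st=env.read_state(); print(st["clock"],st["tool_pos"],R.from_rotvec(st["tool_rot"]).as_matrix().round(3).tolist(),st["ft_force"])
s=snapshot("wrist");a=snapshot("scene");b=snapshot("side")
np.save("t5.npy",[s,a,b],allow_pickle=True)
im=np.hstack([cv2.resize(s["img"],(400,300)),cv2.resize(a["img"][205:325,300:460],(400,300),interpolation=cv2.INTER_CUBIC)])
cv2.imwrite("pics/w5.png",im[:,:,::-1])
```

```text
9.0 [0.46592208 0.0990436  0.40390608] [[0.099, 0.995, -0.0], [0.995, -0.099, 0.0], [0.0, -0.0, -1.0]] [ 0.40920683 -0.60714777 -0.44945853]
```

View pics/w5.png

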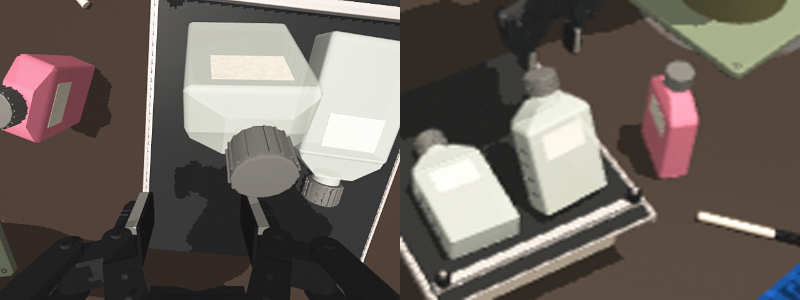

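The flask leans steadily on the right finger, with the cap at (262,165) and the finger at (255,195), and the other finger stands off to the side. I'll lower the cap along its arc, first half.

Request:
play_rows(series="0.6 -0.055 0 0.046 0; 0.6 -0.115 0 0.098 0; 0.6 -0.174 0 0.151 0; 0.6 -0.232 0 0.206 0; 0.6 -0.289 0 0.264 0; 0.6 -0.344 0 0.324 0; 0.6 -0.397 0 0.385 0; 0.6 -0.449 0 0.441 0; 0.6 -0.5 0 0.5 0; 0.6 -0.549 0 0.55 0; 0.6 -0.596 0 0.598 0; 0.6 -0.641 0 0.649 0")

```text
clock: 10.65
tool_pos: [0.4608, 0.0481, 0.3518]
tool_rot: [-2.328, -2.11, -0.0]
ft_force: [0.2, -0.6, 0.2]
gripper_width: 0.0511
finger_force: 0.1
```

Run:
```python
from h import *
st=env.read_state(); print(st["clock"],st["tool_pos"],st["ft_force"])
s=snapshot("wrist");a=snapshot("scene");b=snapshot("side")
np.save("t6.npy",[s,a,b],allow_pickle=True)
for n,c in(("w",s),("a",a),("b",b)):
    for t in("flask","flask_cap"):
        for d in find_in(c,t)[:6]: print(n,t,round(d["conf"],2),(np.array(d["extent"])*[640,480,640,480]).round())
B=np.array([.571,.216]);M=np.array([[.9804,-.197],[.197,.9804]])
toe=B+M.T@np.array([-.054,-.0535]); yf=np.array([.098,.995])
for ph in (20,30,40,50):
    r=np.radians(ph); L=.157; 
    pts=[]
    for off in (.0015,.0185,.0355):
        h=-(L*np.cos(r)-off*np.sin(r)); pts.append([*(toe+yf*h),.105+L*np.sin(r)+off*np.cos(r)])
    print(ph,[proj(c,pts).round().tolist() for c in (s,a,b)])
```

```text
10.65 [0.46080332 0.04811574 0.35176625] [ 0.1683228  -0.58744726  0.17472367]
w flask 0.83 [531.   1. 106. 291.]
w flask 0.79 [286.   0. 291. 336.]
w flask 0.64 [  0.   2. 115. 157.]
w flask_cap 0.73 [287.   0. 293. 334.]
w flask_cap 0.65 [  0.   2. 116. 158.]
a flask 0.91 [309. 258.  38.  54.]
a flask 0.82 [366. 345.  38.  47.]
a flask 0.79 [397. 233.  18.  43.]
a flask 0.74 [335. 228.  45.  59.]
a flask 0.71 [245. 295.  32.  52.]
a flask_cap 0.96 [243. 299.  31.  44.]
a flask_cap 0.89 [364. 346.  39.  40.]
a flask_cap 0.73 [339. 229.  41.  57.]
a flask_cap 0.7 [398. 233.  21.  41.]
b flask 0.93 [247. 373.  46.  67.]
b flask 0.9 [320. 242.  40.  72.]
b flask 0.84 [270. 253.  50.  61.]
b flask 0.83 [201. 256.  42.  57.]
b flask 0.77 [408. 288.  33.  62.]
b flask_cap 0.94 [407. 289.  31.  64.]
b flask_cap 0.91 [317. 244.  45.  70.]
b flask_cap 0.76 [200. 258.  43.  51.]
b flask_cap 0.66 [249. 375.  47.  64.]
20 [[[397.0, 338.0], [405.0, 347.0], [415.0, 358.0]], [[335.0, 237.0], [336.0, 234.0], [337.0, 232.0]], [[345.0, 251.0], [345.0, 247.0], [345.0, 244.0]]]
30 [[[411.0, 346.0], [422.0, 348.0], [437.0, 351.0]], [[337.0, 234.0], [339.0, 232.0], [341.0, 230.0]], [[345.0, 246.0], [344.0, 244.0], [344.0, 242.0]]]
40 [[[430.0, 341.0], [447.0, 331.0], [468.0, 319.0]], [[340.0, 232.0], [343.0, 231.0], [345.0, 230.0]], [[344.0, 244.0], [343.0, 243.0], [343.0, 242.0]]]
50 [[[457.0, 313.0], [480.0, 283.0], [512.0, 241.0]], [[345.0, 231.0], [347.0, 231.0], [350.0, 231.0]], [[343.0, 244.0], [342.0, 244.0], [341.0, 244.0]]]
```

Predicted and observed cap rows agree (336 against 341), so I'll continue down.

Request:
play_rows(series="0.6 -0.044 0 0.054 0; 0.6 -0.085 0 0.108 0; 0.6 -0.125 0 0.164 0; 0.6 -0.163 0 0.22 0; 0.6 -0.199 0 0.279 0; 0.6 -0.233 0 0.339 0; 0.6 -0.264 0 0.399 0; 0.6 -0.294 0 0.461 0; 0.6 -0.321 0 0.524 0; 0.6 -0.346 0 0.588 0")

```text
clock: 12.35
tool_pos: [0.4581, 0.0206, 0.3046]
tool_rot: [-2.327, -2.11, 0.0]
ft_force: [0.1, -0.4, -0.6]
gripper_width: 0.0509
finger_force: 0.2
```

Run:
```python
from h import *
st=env.read_state(); print(st["clock"],st["tool_pos"],st["ft_force"])
s=snapshot("wrist");a=snapshot("scene");b=snapshot("side")
np.save("t7.npy",[s,a,b],allow_pickle=True)
for n,c in(("w",s),("a",a),("b",b)):
    for t in("flask",):
        for d in find_in(c,t)[:6]: e=np.array(d["extent"])*[640,480,640,480]; print(n,t,round(d["conf"],2),e.round(), (e[:2]+e[2:]).round())
B=np.array([.571,.216]);M=np.array([[.9804,-.197],[.197,.9804]])
toe=B+M.T@np.array([-.054,-.0535]); yf=np.array([.098,.995])
for ph in (0,10,15,20,25,30):
    r=np.radians(ph); L=.157; 
    pts=[]
    for off in (.0015,.0185,.0355):
        h=-(L*np.cos(r)-off*np.sin(r)); pts.append([*(toe+yf*h),.105+L*np.sin(r)+off*np.cos(r)])
    print(ph,[proj(c,pts).round().tolist() for c in (s,a,b)])
```

```text
12.35 [0.45807866 0.02064617 0.30461434] [ 0.13749685 -0.420354   -0.56050655]
w flask 0.96 [277.   0. 351. 363.] [628. 363.]
w flask 0.89 [602.   1.  34. 263.] [637. 264.]
w flask 0.84 [  0.   1.  60. 105.] [ 60. 106.]
a flask 0.97 [364. 343.  38.  48.] [402. 391.]
a flask 0.96 [330. 232.  49.  55.] [379. 287.]
a flask 0.77 [244. 297.  30.  49.] [274. 346.]
a flask 0.73 [399. 229.  19.  48.] [418. 277.]
a flask 0.65 [307. 256.  40.  53.] [347. 309.]
b flask 0.95 [203. 259.  41.  53.] [244. 312.]
b flask 0.93 [409. 288.  34.  64.] [443. 352.]
b flask 0.9 [321. 244.  40.  71.] [361. 316.]
b flask 0.88 [246. 374.  46.  64.] [292. 438.]
b flask 0.83 [271. 255.  50.  57.] [321. 312.]
0 [[[396.0, 294.0], [404.0, 313.0], [414.0, 336.0]], [[333.0, 247.0], [333.0, 243.0], [333.0, 239.0]], [[346.0, 263.0], [346.0, 258.0], [346.0, 254.0]]]
10 [[[410.0, 320.0], [422.0, 337.0], [436.0, 359.0]], [[333.0, 241.0], [334.0, 238.0], [335.0, 235.0]], [[346.0, 256.0], [346.0, 252.0], [345.0, 248.0]]]
15 [[[419.0, 332.0], [434.0, 347.0], [452.0, 368.0]], [[334.0, 239.0], [335.0, 236.0], [336.0, 233.0]], [[345.0, 253.0], [345.0, 250.0], [345.0, 246.0]]]
20 [[[431.0, 342.0], [448.0, 355.0], [472.0, 374.0]], [[335.0, 237.0], [336.0, 234.0], [337.0, 232.0]], [[345.0, 251.0], [345.0, 247.0], [345.0, 244.0]]]
25 [[[444.0, 349.0], [466.0, 360.0], [498.0, 374.0]], [[336.0, 235.0], [337.0, 233.0], [339.0, 231.0]], [[345.0, 248.0], [345.0, 246.0], [344.0, 243.0]]]
30 [[[461.0, 354.0], [490.0, 360.0], [533.0, 367.0]], [[337.0, 234.0], [339.0, 232.0], [341.0, 230.0]], [[345.0, 246.0], [344.0, 244.0], [344.0, 242.0]]]
```

Request:
play_rows(series="0.6 -0.022 0 0.064 0; 0.6 -0.044 0 0.13 0; 0.6 -0.062 0 0.195 0; 0.6 -0.079 0 0.26 0; 0.6 -0.092 0 0.31 0; 0.6 -0.102 0 0.31 0; 0.6 -0.112 0 0.31 0; 0.6 -0.122 0 0.31 0; 0.6 -0.132 0 0.31 0; 0.6 -0.142 0 0.31 0; 0.6 -0.155 0 0.31 0; 0.6 -0.168 0 0.31 0")

```text
clock: 14.15
tool_pos: [0.4568, 0.0074, 0.2802]
tool_rot: [-2.327, -2.11, -0.0]
ft_force: [0.0, -0.1, 0.5]
gripper_width: 0.0513
finger_force: 0.0
```

Run:
```python
from h import *
st=env.read_state(); print(st["clock"],st["tool_pos"],st["ft_force"],st["finger_force"])
s=snapshot("wrist");a=snapshot("scene");b=snapshot("side")
np.save("t8.npy",[s,a,b],allow_pickle=True)
for n,c in(("w",s),("a",a),("b",b)):
    for t in("flask",):
        for d in find_in(c,t)[:6]: e=np.array(d["extent"])*[640,480,640,480]; print(n,t,round(d["conf"],2),e.round(), (e[:2]+e[2:]).round())
B=np.array([.571,.216]);M=np.array([[.9804,-.197],[.197,.9804]])
toe=B+M.T@np.array([-.054,-.0535]); yf=np.array([.098,.995])
for ph in (0,5,10,15):
    r=np.radians(ph); L=.157; 
    pts=[]
    for off in (.0015,.0185,.0355):
        h=-(L*np.cos(r)-off*np.sin(r)); pts.append([*(toe+yf*h),.105+L*np.sin(r)+off*np.cos(r)])
    print(ph,[proj(c,pts).round().tolist() for c in (s,a,b)])
```

```text
14.15 [0.4567868  0.00736523 0.28017666] [ 0.00391587 -0.14592245  0.50311894] 0.0
w flask 0.61 [627.  12.  10.  78.] [638.  90.]
w flask 0.6 [277.   0. 362. 327.] [639. 327.]
w flask 0.55 [ 0.  3. 20. 75.] [20. 78.]
a flask 0.88 [398. 228.  16.  48.] [415. 276.]
a flask 0.86 [330. 240.  45.  47.] [376. 287.]
a flask 0.81 [308. 257.  40.  52.] [348. 310.]
a flask 0.75 [367. 346.  36.  44.] [402. 390.]
a flask 0.68 [246. 297.  30.  48.] [276. 344.]
b flask 0.96 [249. 373.  42.  65.] [291. 438.]
b flask 0.87 [321. 254.  39.  60.] [360. 314.]
b flask 0.74 [202. 256.  44.  54.] [246. 311.]
b flask 0.56 [271. 254.  48.  60.] [319. 314.]
0 [[[411.0, 290.0], [422.0, 312.0], [436.0, 340.0]], [[333.0, 247.0], [333.0, 243.0], [333.0, 239.0]], [[346.0, 263.0], [346.0, 258.0], [346.0, 254.0]]]
5 [[[420.0, 306.0], [433.0, 328.0], [451.0, 356.0]], [[333.0, 244.0], [333.0, 241.0], [334.0, 237.0]], [[346.0, 260.0], [346.0, 255.0], [346.0, 251.0]]]
10 [[[431.0, 321.0], [448.0, 342.0], [472.0, 371.0]], [[333.0, 241.0], [334.0, 238.0], [335.0, 235.0]], [[346.0, 256.0], [346.0, 252.0], [345.0, 248.0]]]
15 [[[444.0, 335.0], [467.0, 356.0], [499.0, 385.0]], [[334.0, 239.0], [335.0, 236.0], [336.0, 233.0]], [[345.0, 253.0], [345.0, 250.0], [345.0, 246.0]]]
```

The flask lies flat: the box tops match φ=0 in both cameras and nothing presses on it now. I'll back off, shut the fingers, and line up with the cap end, square to the bar.

Request:
play_rows(series="0.6 -0.1 0 0 0; 0.6 -0.2 0 -0.1 0; 0.3 -0.2 0.1 -0.16 0; 0 -0.2 0.2 -0.16 0.008; 0 -0.2 0.3 -0.16 0.016; 0 -0.2 0.385 -0.16 0.016; 0 -0.2 0.385 -0.16 0.016; 0 -0.2 0.385 -0.16 0.016; 0 -0.2 0.385 -0.16 0.016")

```text
clock: 15.58
tool_pos: [0.4857, -0.0115, 0.293]
tool_rot: [-2.43, -1.991, 0.0]
ft_force: [-0.0, 0.2, 0.2]
gripper_width: 0.0003
finger_force: 0.0
```

Run:
```python
from h import *
st=env.read_state(); print(st["clock"],st["tool_pos"],R.from_rotvec(st["tool_rot"]).as_matrix().round(3).tolist(),st["gripper_width"])
B=np.array([.571,.216]);M=np.array([[.9804,-.197],[.197,.9804]])
print("bar frame tcp",M@(st["tool_pos"][:2]-B))
s=snapshot("wrist");a=snapshot("scene");b=snapshot("side"); np.save("t9.npy",[s,a,b],allow_pickle=True)
for n,c,z in(("a",a,.142),("b",b,.142),("w",s,.142)):
  for d in masks_of(c,"flask"):
    m=d["mask"].astype(np.uint8)
    ct=max(cv2.findContours(m,0,2)[0],key=cv2.contourArea)[:,0]
    P=np.array([M@(onz(c,*p,.125)[:2]-B) for p in ct.astype(float)]); 
    q=P.mean(0); print(n,round(d["conf"],2),"x",P[:,0].min().round(3),P[:,0].max().round(3),"y",P[:,1].min().round(3),P[:,1].max().round(3), "capx",P[P[:,1]<P[:,1].min()+.012,0].mean().round(3)) if abs(q[0])<.14 and -.28<q[1]<0 else 0
```

```text
15.575 [ 0.48573413 -0.01148782  0.2929623 ] [[0.197, 0.98, -0.0], [0.98, -0.197, 0.0], [0.0, -0.0, -1.0]] 0.00027791212728927786
bar frame tcp [-0.03877956 -0.23982643]
a 0.71 x -0.104 -0.0 y -0.217 -0.039 capx -0.043
a 0.58 x 0.008 0.103 y -0.187 -0.012 capx 0.046
b 0.91 x 0.007 0.105 y -0.19 -0.01 capx 0.054
b 0.56 x -0.098 -0.003 y -0.218 -0.034 capx -0.042
w 0.92 x -0.095 -0.001 y -0.211 -0.133 capx -0.041
w 0.81 x 0.009 0.064 y -0.181 -0.133 capx 0.041
```

The flask spans bar x −0.10 to 0.00 with its cap at x≈−0.042, about 10 mm clear of flask_b, and the hand is lined up. Pushing gently toward the bar.

Request:
play_rows(series="0 0.06 0 0 0; 0 0.12 0 0 0; 0 0.17 0 0 0; 0 0.22 0 0 0; 0 0.28 0 0 0; 0 0.34 0 0 0; 0 0.4 0 0 0; 0 0.46 0 0 0; 0 0.52 0 0 0; 0 0.58 0 0 0; 0 0.64 0 0 0; 0 0.7 0 0 0")

```text
clock: 17.38
tool_pos: [0.497, 0.0437, 0.293]
tool_rot: [-2.43, -1.99, -0.0]
ft_force: [-0.4, -0.8, 0.4]
gripper_width: 0.0001
finger_force: 0.3
```

```bash
cat > m.py <<'E'
from h import *
st=env.read_state(); print(st["clock"],st["ft_force"])
B=np.array([.571,.216]);M=np.array([[.9804,-.197],[.197,.9804]])
print("bar frame tcp",M@(st["tool_pos"][:2]-B))
s=snapshot("wrist");a=snapshot("scene");b=snapshot("side"); np.save("t10.npy",[s,a,b],allow_pickle=True)
for n,c,z in(("a",a,.142),("b",b,.142),("w",s,.142)):
  for d in masks_of(c,"flask"):
    m=d["mask"].astype(np.uint8)
    ct=max(cv2.findContours(m,0,2)[0],key=cv2.contourArea)[:,0]
    P=np.array([M@(onz(c,*p,.125)[:2]-B) for p in ct.astype(float)]); 
    q=P.mean(0)
    if abs(q[0])<.14 and -.28<q[1]<0:
        print(n,round(d["conf"],2),"x",P[:,0].min().round(3),P[:,0].max().round(3),"y",P[:,1].min().round(3),P[:,1].max().round(3), "capx",P[P[:,1]<P[:,1].min()+.012,0].mean().round(3))
E
python3 m.py
```

```text
17.375 [-0.35806905 -0.76840691  0.38684481]
bar frame tcp [-0.0386383  -0.18348895]
a 0.59 x -0.106 -0.001 y -0.177 -0.006 capx -0.041
a 0.57 x 0.006 0.103 y -0.191 -0.014 capx 0.055
b 0.91 x 0.007 0.104 y -0.188 -0.007 capx 0.05
b 0.85 x -0.101 -0.004 y -0.183 0.001 capx -0.04
w 0.96 x -0.098 -0.002 y -0.18 -0.077 capx -0.042
w 0.89 x 0.007 0.074 y -0.187 -0.077 capx 0.056
```

Request:
play_rows(series="0 0.02 0 0 0; 0 0.04 0 0 0; 0 0.06 0 0 0; 0 0.08 0 0 0")

```text
clock: 18.18
tool_pos: [0.4982, 0.0498, 0.293]
tool_rot: [-2.431, -1.99, -0.0]
ft_force: [-0.1, -1.3, 0.2]
gripper_width: -0.0
finger_force: 0.3
```

Request:
play_rows(series="0 0.012 0 0 0; 0 0.025 0 0 0; 0 0.025 0 0 0")

```text
clock: 18.55
tool_pos: [0.4986, 0.0517, 0.293]
tool_rot: [-2.43, -1.99, -0.0]
ft_force: [0.5, 0.2, 0.2]
gripper_width: -0.0002
finger_force: 0.0
```

Request:
play_rows(series="0 0.012 0 0 0; 0 0.012 0 0 0")

```text
clock: 18.8
tool_pos: [0.4988, 0.0526, 0.293]
tool_rot: [-2.43, -1.99, -0.0]
ft_force: [-0.8, -0.5, -0.3]
gripper_width: 0.0
finger_force: 0.0
```

Request:
play_rows(series="0 0.012 0 0 0; 0 0.025 0 0 0; 0 0.025 0 0 0")

```text
clock: 19.18
tool_pos: [0.4989, 0.0536, 0.2929]
tool_rot: [2.431, 1.989, -0.004]
ft_force: [-3.1, -8.7, 4.5]
gripper_width: 0.0
finger_force: 4.6
```

```bash
python3 m.py
```

```text
19.175 [-3.11020755 -8.70624802  4.45377397]
bar frame tcp [-0.03867338 -0.17343557]
a 0.58 x 0.008 0.104 y -0.191 -0.011 capx 0.049
a 0.56 x -0.107 -0.004 y -0.171 0.001 capx -0.051
b 0.96 x -0.1 -0.004 y -0.176 0.004 capx -0.05
b 0.78 x 0.008 0.103 y -0.191 -0.009 capx 0.056
w 0.92 x -0.099 -0.003 y -0.171 -0.067 capx -0.044
w 0.92 x 0.007 0.075 y -0.188 -0.067 capx 0.056
```

It is firm against the bar (about 10 N). I'll back off, rise clear and check.

Request:
play_rows(series="0 -0.03 0 0 0; 0 -0.2 0 0 0; 0 -0.4 0 -0.3 0; 0 -0.7 0 -0.8 0; 0 -0.7 0 -1 0; 0 -0.7 0 -1 0")

```text
clock: 20.23
tool_pos: [0.4881, -0.0012, 0.3737]
tool_rot: [2.431, 1.988, 0.002]
ft_force: [0.0, 0.8, -1.7]
gripper_width: -0.0
finger_force: 0.0
```

```bash
python3 m.py
python3 - <<'E'
from h import *
s,a,b=np.load("t10.npy",allow_pickle=True)
im=np.hstack([cv2.resize(s["img"],(400,300)),cv2.resize(a["img"][215:335,260:410],(380,300),interpolation=cv2.INTER_CUBIC)])
cv2.imwrite("pics/f.png",im[:,:,::-1])
E
```

```text
20.225 [ 0.03272858  0.77753778 -1.71141372]
bar frame tcp [-0.03853494 -0.22924519]
a 0.92 x 0.005 0.106 y -0.189 -0.011 capx 0.048
a 0.8 x -0.107 -0.002 y -0.173 0.0 capx -0.052
b 0.63 x 0.006 0.104 y -0.191 -0.006 capx 0.046
w 0.85 x 0.009 0.106 y -0.181 -0.107 capx 0.054
w 0.84 x -0.092 -0.006 y -0.165 -0.107 capx -0.041
```

View pics/f.png

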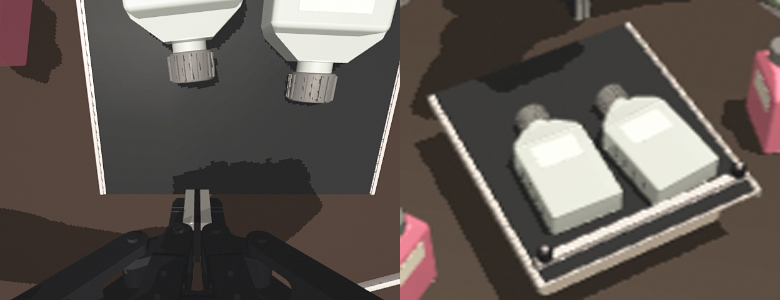

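In the wrist half the flask's cap end is at (192,80) and it lies flat beside flask_b. In the scene half its base runs along the bar at (665,200). I'll rise for a numeric check of squareness and gap.

Request:
play_rows(series="0 0.2 0 -0.4 0; 0 0.5 0 -0.8 0; 0 0.7 0 -1 0; 0 0.7 0 -1 0")

```text
clock: 21.02
tool_pos: [0.4992, 0.0553, 0.4532]
tool_rot: [2.429, 1.992, 0.002]
ft_force: [-1.0, -0.5, -1.3]
gripper_width: 0.0001
finger_force: 0.0
```

Request:
play_rows(series="0 0.2 0 -0.4 0; 0 0.5 0 -0.8 0; 0 0.7 0 -1 0; 0 0.7 0 -1 0; 0 0.7 0 -1 0")

```text
clock: 21.65
tool_pos: [0.5103, 0.1083, 0.5315]
tool_rot: [-2.431, -1.989, 0.003]
ft_force: [1.6, 0.3, -0.4]
gripper_width: 0.0002
finger_force: 0.0
```

Run:
```python
from h import *
st=env.read_state(); print(st["clock"],st["tool_pos"])
s=snapshot("wrist"); save(s,"z")
B=np.array([.571,.216]);M=np.array([[.9804,-.197],[.197,.9804]])
Q=lambda c,z:np.array([M@(onz(s,*p,z)[:2]-B) for p in c.astype(float)])
for t in("flask","bar"):
  for d in masks_of(s,t):
    m=d["mask"].astype(np.uint8); c=max(cv2.findContours(m,0,1)[0],key=cv2.contourArea)[:,0]
    P=Q(c,.142 if t=="flask" else .117); q=P.mean(0)
    if abs(q[0])>.14 or not -.28<q[1]<.03: continue
    print(t,round(d["conf"],2),P.min(0).round(4),P.max(0).round(4),"px",c.min(0),c.max(0))
    if t=="bar":
        lo=[(x,P[(abs(P[:,0]-x)<.005),1]) for x in np.arange(-.09,.1,.03)]; print([(round(x,2),v.min().round(4),v.max().round(4)) for x,v in lo if len(v)])
    else:
        ym=P[:,1].max(); xm=P[:,0].mean()
        L=P[(P[:,0]<xm)&(P[:,1]>ym-.085)&(P[:,1]<ym-.015)];Rr=P[(P[:,0]>xm)&(P[:,1]>ym-.085)&(P[:,1]<ym-.015)]
        print(" side slopes dx/dy",*[np.polyfit(e[:,1],e[:,0],1).round(4) for e in(L,Rr) if len(e)>5])
        e=P[(P[:,1]>ym-.012)&(abs(P[:,0]-xm)<.03)]; print(" base edge",np.polyfit(e[:,0],e[:,1],1).round(4))
```

```text
21.65 [0.51030572 0.10826013 0.53154307]
flask 0.93 [-0.0972 -0.1614] [-0.0066 -0.0041] px [241  52] [354 245]
 side slopes dx/dy [-0.1053 -0.0993] [-0.0968 -0.0167]
 base edge [ 0.101  -0.0024]
bar 0.63 [-0.1276 -0.0071] [0.1354 0.0117] px [208  34] [528  59]
[(np.float64(-0.09), np.float64(-0.0033), np.float64(0.0065)), (np.float64(-0.06), np.float64(-0.0041), np.float64(0.0065)), (np.float64(-0.03), np.float64(-0.0025), np.float64(0.0072)), (np.float64(0.0), np.float64(-0.0041), np.float64(0.0072)), (np.float64(0.03), np.float64(-0.0041), np.float64(0.0065)), (np.float64(0.06), np.float64(-0.0041), np.float64(0.0057)), (np.float64(0.09), np.float64(-0.0041), np.float64(0.0057))]
```

The flask lies about 0.10 rad out of square. Its +x corner touches the bar and the −x side is about 8 mm off. I'll nudge the cap sideways in −x from the gap between the two caps, then push once more.

Request:
play_rows(series="0 -0.25 0.22 0 0; 0 -0.505 0.454 0.3 0; 0 -0.505 0.454 0.7 0; 0 -0.505 0.454 1 0; 0 -0.505 0.454 1 0")

```text
clock: 22.42
tool_pos: [0.5377, 0.0621, 0.4518]
tool_rot: [-2.43, -1.989, 0.004]
ft_force: [-0.2, 0.1, 1.2]
gripper_width: 0.0001
finger_force: 0.0
```

Request:
play_rows(series="0 0 0 0.5 0; 0 0 0 1 0; 0 0 0 1 0; 0 0 0 1 0")

```text
clock: 22.92
tool_pos: [0.5382, 0.0627, 0.3748]
tool_rot: [2.43, 1.99, 0.003]
ft_force: [0.6, 0.5, 0.5]
gripper_width: 0.0002
finger_force: 0.0
```

```bash
python3 m.py
```

```text
22.925 [0.58490113 0.50873905 0.47138211]
bar frame tcp [-0.00192434 -0.15671338]
a 0.91 x -0.107 -0.003 y -0.175 0.001 capx -0.044
a 0.81 x 0.008 0.106 y -0.187 -0.012 capx 0.05
b 0.83 x 0.008 0.103 y -0.19 -0.009 capx 0.052
b 0.57 x -0.103 -0.003 y -0.174 0.005 capx -0.046
w 0.66 x 0.011 0.107 y -0.186 -0.034 capx 0.052
w 0.59 x -0.102 -0.006 y -0.168 -0.034 capx -0.042
```

Request:
play_rows(series="0 0 0 0.25 0; 0 0 0 0.5 0; 0 0 0 0.75 0; 0 0 0 1 0; 0 0 0 1 0")

```text
clock: 23.85
tool_pos: [0.5377, 0.0627, 0.2924]
tool_rot: [-2.43, -1.99, 0.002]
ft_force: [-0.9, -0.1, 0.2]
gripper_width: -0.0001
finger_force: 0.0
```

Request:
play_rows(series="0 0 -0.04 0 0; 0 0 -0.08 0 0; 0 0 -0.11 0 0; 0 0 -0.14 0 0; 0 0 -0.17 0 0; 0 0 -0.2 0 0; 0 0 -0.225 0 0; 0 0 -0.25 0 0; 0 0 -0.25 0 0")

```text
clock: 24.98
tool_pos: [0.5181, 0.0667, 0.293]
tool_rot: [-2.43, -1.99, 0.0]
ft_force: [-0.0, 0.7, 0.4]
gripper_width: 0.0002
finger_force: 0.0
```

```bash
python3 m.py
```

```text
24.975 [-0.02203439  0.74916586  0.41308277]
bar frame tcp [-0.02241298 -0.15681739]
a 0.75 x -0.105 -0.003 y -0.174 0.003 capx -0.056
a 0.56 x 0.007 0.102 y -0.191 -0.011 capx 0.055
b 0.94 x -0.099 -0.009 y -0.175 0.003 capx -0.052
b 0.6 x 0.006 0.103 y -0.191 -0.008 capx 0.046
w 0.81 x -0.103 -0.009 y -0.172 -0.05 capx -0.056
w 0.64 x 0.009 0.092 y -0.19 -0.05 capx 0.055
```

Request:
play_rows(series="0 0 0.08 0 0; 0 -0.2 0.1 0 0; 0 -0.45 0.1 0 0; 0 -0.45 0.1 0 0; 0 -0.45 -0.15 0 0; 0 -0.45 -0.39 0 0; 0 -0.45 -0.39 0 0; 0 -0.38 -0.39 0 0; 0 -0.32 -0.39 0 0; 0 -0.28 -0.39 0 0; 0 -0.25 -0.39 0 0; 0 -0.22 -0.39 0 0")

```text
clock: 26.78
tool_pos: [0.4842, 0.0556, 0.2929]
tool_rot: [-2.431, -1.99, 0.0]
ft_force: [0.2, -0.4, -0.2]
gripper_width: -0.0001
finger_force: 0.0
```

Request:
play_rows(series="0 0.01 0 0 0; 0 0.015 0 0 0; 0 0.015 0 0 0")

```text
clock: 27.15
tool_pos: [0.4844, 0.0566, 0.293]
tool_rot: [-2.431, -1.99, -0.0]
ft_force: [1.0, 1.1, -0.0]
gripper_width: -0.0001
finger_force: 0.0
```

Request:
play_rows(series="0 0.012 0 0 0; 0 0.025 0 0 0; 0 0.025 0 0 0")

```text
clock: 27.52
tool_pos: [0.4848, 0.0587, 0.293]
tool_rot: [-2.43, -1.99, -0.0]
ft_force: [0.2, 0.2, -1.2]
gripper_width: 0.0003
finger_force: 0.0
```

Request:
play_rows(series="0 0.012 0 0 0; 0 0.012 0 0 0")

```text
clock: 27.78
tool_pos: [0.4849, 0.0592, 0.2929]
tool_rot: [2.431, 1.99, -0.001]
ft_force: [-2.4, -4.9, 2.0]
gripper_width: -0.0001
finger_force: 2.6
```

Request:
play_rows(series="0 0.006 0 0 0; 0 -0.03 0 0 0; 0 -0.2 0 0 0; 0 -0.3 0 -0.3 0; 0 0 0 -0.7 0; 0 0.3 0 -1 0; 0 0.3 0 -1 0")

```text
clock: 28.65
tool_pos: [0.4899, 0.0838, 0.3742]
tool_rot: [2.429, 1.992, 0.005]
ft_force: [0.3, -1.4, 0.1]
gripper_width: 0.0002
finger_force: 0.0
```

Request:
play_rows(series="0 0.2 0 -0.4 0; 0 0.3 0 -0.8 0; 0 0.3 0 -1 0; 0 0.3 0 -1 0")

```text
clock: 29.15
tool_pos: [0.4945, 0.1056, 0.4529]
tool_rot: [2.431, 1.989, 0.001]
ft_force: [-0.2, -0.6, -1.4]
gripper_width: -0.0003
finger_force: 0.0
```

Request:
play_rows(series="0 0.2 0 -0.4 0; 0 0.2 0 -0.8 0; 0 0.2 0 -1 0; 0 0.2 0 -1 0")

```text
clock: 29.65
tool_pos: [0.4978, 0.1217, 0.5323]
tool_rot: [2.431, 1.989, -0.0]
ft_force: [-0.3, 0.4, -1.9]
gripper_width: -0.0001
finger_force: 0.0
```

Run:
```python
from h import *
st=env.read_state(); print(st["clock"],st["tool_pos"])
B=np.array([.571,.216]);M=np.array([[.9804,-.197],[.197,.9804]])
for k in range(2):
 s=snapshot("wrist")
 Q=lambda c,z:np.array([M@(onz(s,*p,z)[:2]-B) for p in c.astype(float)])
 for t in("flask","bar"):
  for d in masks_of(s,t):
    m=d["mask"].astype(np.uint8); c=max(cv2.findContours(m,0,1)[0],key=cv2.contourArea)[:,0]
    P=Q(c,.142 if t=="flask" else .117); q=P.mean(0)
    if abs(q[0])>.14 or not -.28<q[1]<.03: continue
    print(t,round(d["conf"],2),P.min(0).round(4),P.max(0).round(4))
    if t=="bar":
        e=P[P[:,1]<.0015]; e=e[abs(e[:,0])<.1]; print(" face",np.polyfit(e[:,0],e[:,1],1).round(4) if len(e)>3 else 0)
    else:
        ym=P[:,1].max(); xm=P[:,0].mean()
        L=P[(P[:,0]<xm)&(P[:,1]>ym-.085)&(P[:,1]<ym-.015)];Rr=P[(P[:,0]>xm)&(P[:,1]>ym-.085)&(P[:,1]<ym-.015)]
        print(" side slopes dx/dy",*[np.polyfit(e[:,1],e[:,0],1).round(4) for e in(L,Rr) if len(e)>5])
        e=P[(P[:,1]>ym-.012)&(abs(P[:,0]-xm)<.03)]; print(" base edge",np.polyfit(e[:,0],e[:,1],1).round(4))
```

```text
29.65 [0.49781145 0.12168711 0.53232318]
flask 0.7 [ 0.0076 -0.1764] [ 0.0984 -0.0213]
 side slopes dx/dy [0.0453 0.0128] [0.0413 0.0993]
 base edge [-0.047 -0.02 ]
flask 0.66 [-0.0943 -0.1581] [-0.0108 -0.0036]
 side slopes dx/dy [-0.0097 -0.0942] [-0.0077 -0.0121]
 base edge [ 0.0153 -0.0034]
bar 0.67 [-0.1276 -0.0075] [0.1357 0.011 ]
 face [-0.0118 -0.0029]
flask 0.83 [-0.0945 -0.1579] [-0.0107 -0.0037]
 side slopes dx/dy [-0.0087 -0.0942] [ 0.0049 -0.0113]
 base edge [ 0.0076 -0.0035]
flask 0.57 [ 0.0071 -0.177 ] [ 0.0985 -0.0206]
 side slopes dx/dy [0.033  0.0113] [0.0437 0.0997]
 base edge [-0.0418 -0.02  ]
bar 0.79 [-0.1277 -0.0067] [0.1354 0.0116]
 face [-0.0139 -0.0032]
```

Yaw is now about 0.01–0.02 rad and the base is at the bar face (y −0.0035 against −0.003). flask_b hasn't moved and the hand is clear, so I'm handing in.

```bash
python3 -c "
from cell import hand_in
print(hand_in())"
```

```text
the job is handed in; nothing more can be done
None
```

The standing flask was eased down onto its broad side and pushed square against the bar (measured about 0.02 rad off, base at the bar face) with flask_b unmoved; I handed it in at about 30 s, and the hand-in gave no verdict.

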